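# Make up two sampling kits

### The job

Make up the two sampling kits from the stock on the bench. Blue tray: the lancet carton (white and teal) lying flat in the long bay and the cover-slip carton (white and red) lying flat in the square bay; yellow tray: the marker pen lying in the long bay, the cream jar standing upright in the bay with the round white mark and the blue-and-white label box standing upright in the bay with the oblong white mark. Leave the orange-lidded cup where it is.

Things in the scene. Friction and masses are not known exactly. Their poses are not given: they have to be found in the camera images.
- blue_tray: Blue tray, fixed, 92 (x) x 214 (y) mm plus 9 mm y end tabs; origin: centre of its underside, z up. Floor top at 3 mm, rims and rib 4 mm wide, 9 mm high. Two bays: long one for the lancets, 84 x 117 mm (long in y), centre (0, 44.5) mm; square one for the cover slips, 84 x 85 mm, centre (0, -60.5) mm; a white mark in each; 50 mm gaps in the x rims beside both bay centres for fingers.
- yellow_tray: Yellow tray, fixed, 144 (x) x 160 (y) mm plus 9 mm y end tabs; origin: centre of its underside, z up. Floor top at 3 mm, rims and ribs 4 mm wide, 9 mm high. Bays: marker 60 x 152 mm (long in y), centre (38, 0) mm; jar 72 x 74, round mark, centre (-32, 39); label box 72 x 74, oblong mark, centre (-32, -39). Finger gaps 44 mm wide in rib and rim beside (38, 0). Standing things crowd the long bay.
- lancet_carton_center (a point): Centre of the lancet carton, a closed white box with teal print, 54 (x) x 95 (y) x 41 (z) mm, lying flat on the bench; z up. About 0.07 kg.
- cover_slips_center (a point): Centre of the cover-slip carton, a closed white box with red print, 62 (x) x 63 (y) x 30 (z) mm, lying flat; z up. About 0.08 kg. Carry things high or round: a fixed bench mixer about 180 mm tall stands in the middle of the bench, x 0.53 to 0.75 m, y -0.06 to 0.08 m.
- specimen_jar_center (a point): Centre (36.5 mm above its foot) of the cream round screw-lid jar, 43 mm diameter body, 46 mm lid on the upper 20 mm, 73 mm high, standing upright; z up. About 0.09 kg.
- label_block_center (a point): Centre (33 mm above its foot) of the blue-and-white label box standing upright, z up: 66 mm high; foot (lower 12 mm) and head (upper 12 mm) blue, 34 (x) x 40 (y) mm; white waist between them 26 x 32 mm. About 0.06 kg.
- marker_center (a point): Centre of the marker pen, white barrel and black cap, lying along its y axis: 15 (x) x 131 (y) x 13 (z) mm; z up; it does not roll. About 0.014 kg.
- orange_cup_center (a point): Centre of the white specimen cup with orange lid, 66 mm diameter, 70 mm high, loose, at the right-hand side of the bench. Not part of any kit: leave it there.
There are look-alikes about, which are no part of the job. What is shaped like the part that bears specimen_jar_center but purple is not meant.

How it is judged:
At the end, for the whole second after the job is handed in: Centres from bay centres, tray x/y: lancet carton 18/15 mm, cover slips 15/15, marker 25/15, jar 16/16, label box 18/18; each on the bay floor (height within 4 mm), z axis within 0.12 rad of vertical, slower than 0.02 m/s (x of lancet_carton_center in the frame of blue_tray between -0.018 and 0.018 m and y of lancet_carton_center in the frame of blue_tray between 0.0295 and 0.0595 m and z of lancet_carton_center in the frame of blue_tray between 0.0195 and 0.0275 m and angle between each of lancet_carton_center, cover_slips_center, marker_center, specimen_jar_center, label_block_center's own z axis and vertical below 0.12 rad and linear speed of each of lancet_carton, cover_slips, marker_1, specimen_jar, label_block below 0.02 m/s and x of cover_slips_center in the frame of blue_tray between -0.015 and 0.015 m and y of cover_slips_center in the frame of blue_tray between -0.0755 and -0.0455 m and z of cover_slips_center in the frame of blue_tray between 0.014 and 0.022 m and x of marker_center in the frame of yellow_tray between 0.013 and 0.063 m and y of marker_center in the frame of yellow_tray between -0.015 and 0.015 m and z of marker_center in the frame of yellow_tray between 0.0055 and 0.0135 m and x of specimen_jar_center in the frame of yellow_tray between -0.048 and -0.016 m and y of specimen_jar_center in the frame of yellow_tray between 0.023 and 0.055 m and z of specimen_jar_center in the frame of yellow_tray between 0.0355 and 0.0435 m and x of label_block_center in the frame of yellow_tray between -0.05 and -0.014 m and y of label_block_center in the frame of yellow_tray between -0.057 and -0.021 m and z of label_block_center in the frame of yellow_tray between 0.032 and 0.04 m); the robot touches nothing.
It fails at once if the orange-lidded cup was moved by more than 30 mm (distance of orange_cup_center from where it was at the start of the episode above 0.03 m).
It also fails if it takes over 138 s, if anything falls off the work surface, if the arm or the gripper's body presses on something with over 40 N, if the wrist force passes 120 N, or if a joint passes its speed limit or range.

### The arm

A 7-joint arm with a two-finger parallel gripper is mounted at the origin on a cart in front of the work surface, level with it; the furniture and walls round the work are solid. World frame = base frame: x ahead of the robot, y to its left, z up, the work surface at z = 0. Lengths are in m, angles in rad, forces in N, time in s.
With the tool pointing down it reaches from about 0.4 to 0.85 m from the base axis. Payload 4.5 kg.
Tool frame: the origin (TCP) lies at the centre of the arm's flange, where the gripper is bolted on; the fingertips stand 166 mm ahead of it and the grasp point (between the pads) lies 147 mm ahead of it (r.grip_depth is the distance from the TCP to the grasp point, in m); z points along the fingers, y is the line along which they close (so a half turn about z gives the same grasp; the last joint's range is limited). The gripper opens to 88 mm and grips with 3 to 60 N. Pads are 18 mm wide; open, the fingers measure 123 mm over their backs; the gripper's body (75 mm by 187 mm) begins 45 mm behind the grasp point.
Start: joints at [-1.222, 0.689, -0.195, 1.565, 0.157, 0.902, -0.215], TCP at [0.193, 0.594, 0.405] pointing down, gripper open.
Joint ranges: [-3.01, 3.01], [-0.46, 2.08], [-1.47, 1.51], [0.13, 2.56], [-1, 4.14], [0.04, 2.09], [-2.66, 2.66]. Speed limits (rad/s): [2.57, 2.57, 3.14, 3.14, 3.14, 3.14, 3.14].

### API

Orientations are given as a unit quaternion [x, y, z, w].
In Python, from plant import status, cams, r, finder gives the robot as it stands.
- The arm moves only by the tool play_rows, never from a script. Its argument "rows" is a list of rows, each a list of 7 numbers: the opening in per cent of the stroke, from 0 (shut) to 100 (fully open), then the shift along the tool's x, y, z in m, then the turn, a rotation vector about the tool's x, y, z in degrees. A call has 1 to 8 rows; each row shifts and turns the commanded pose from where the row before left it, along the tool's axes as they then stand; what a row does not reach is not made up. A row lasts 1/8 s, in which the tool goes at most 62.5 mm and 10.7 degrees, less where a joint would pass 70% of its speed; a pose out of reach is approached as far as the arm can. A call with a gripper value outside its range is refused whole. The fingers move at their own pace and stop on an object; "grip_force" is the grip in N (left out, the last holds). Time passes only in rows, so rows that do not move let the fingers close. It gives the time, the measured TCP pose, the force, the opening and the grip force at its end, in the units of the state.
- status.get_state(): the state, without advancing time (a new reading comes with each control period).
- cams.snapshot(name): name is "side" or "top"; returns the picture (400x640x3 uint8, red, green, blue); there is no depth.
- cams.camera_params(name): a dict with "vfov" (degrees; the focal length in pixels is half the picture's height over the tangent of half this angle, whatever the lens; pixels are square), "cx", "cy" (the principal point, pixels), "R" (3x3) and "t" (3): a world point X has camera coordinates R X + t. Camera axes: x right, y down, z forward; pixel columns grow to the right and rows downward; lengths in m; the calibration is good to about 2 mm. A picture is of the moment at which its call begins. camera_params takes no time and is no camera call.
- r.finish_job(): hands the job in; it is judged then, once.
Trained networks look in the newest picture that a camera, given by its name, has taken for a name from the list of things; names that differ only in an ending like _2 or _b are one class to them, and where a whole thing is asked for, a point or a joint stands for the part that bears it (a point fixed in the world has none). Each returns a list of dicts, best first, with "score" (0 to 1); they miss things now and then, are a little off and sometimes report something else, mostly with a low value. They report only what shows in the picture. A call takes as long as a camera call. They do not tell look-alikes from the thing itself.
- finder.spot_in(camera, label): "at" ([x, y, z] in m, in the coordinates of the camera as it stood for that picture, good to about 4 mm: the middle of the surface that is visible of it).
- finder.regions_of(camera, label): "mask" (400x640 bool, what is visible of it).
The state is a dict: "clock": time; "q": joint angles; "qd": joint speeds; "joint_torque": joint torques, N m; "tool_pos": TCP position; "eef_rot": TCP orientation; "contact_force": force on the tool from outside, world axes, zero at the start; "moment": the same for the moment, N m; "opening": opening from 0.0 (shut) to 1.0 (fully open); "finger_force": force on a finger pad.
Only numpy, scipy, OpenCV 4.12 (cv2) and the standard library are available. Lean on these libraries where they do the work, as an engineer would, in place of code of your own. Each camera call takes 0.05 s, during which the arm holds its last target. There are 200 camera calls.

## Working session

There is one attempt and no reset: what is moved stays moved. The work goes in short steps, Python scripts to look and compute and a tool call to move; the robot and the scene stay as the last step left them, time stands still between calls to the robot, and variables do not carry over. Pictures are saved under pics/ and viewed, at most 14 in all, crops included, and the job is handed in when it is done.

Besides the shell and the picture viewer there is one more tool, called after "Call:" by a JSON object that holds its "op" and its "data", one argument or row to a line. play_rows: Moves the arm, as the interface text tells. Its arguments: {"type":"object","properties":{"rows":{"type":"array","items":{"type":"array","items":{"type":"number"}}},"grip_force":{"type":"number"}},"required":["rows"]}

```bash
ls; mkdir -p pics
python3 - <<'E'
from plant import status,cams,r,finder
import cv2,numpy as np
s=status.get_state();print(s['clock'],s['tool_pos'],s['eef_rot'],s['opening'])
for c in('top','side'):
    p=cams.camera_params(c);print(c,p)
    cv2.imwrite(f'pics/{c}0.png',cams.snapshot(c)[:,:,::-1])
    R=np.array(p['R']);t=np.array(p['t'])
    for n in['blue_tray','yellow_tray','lancet_carton_center','cover_slips_center','specimen_jar_center','label_block_center','marker_center','orange_cup_center']:
        for d in finder.spot_in(c,n)[:4]:print(c,n,round(d['score'],2),np.round(R.T@(np.array(d['at'])-t),3))
E
```

```text
pics
0.0 [0.19343015 0.59397778 0.40393924] [ 1.56715614e-01  9.87643361e-01 -8.94386892e-04 -8.98237815e-05] 1.0021494837641631
top {'vfov': 45.650973445691214, 'cx': 325.7193706899809, 'cy': 195.3097083241759, 'R': array([[-0.01537939, -0.99986798,  0.00524422],
       [-0.99791143,  0.01501977, -0.06282656],
       [ 0.0627395 , -0.0061995 , -0.99801068]]), 't': array([-0.06460222,  0.54190829,  1.6038937 ])}
top blue_tray 0.55 [ 0.442 -0.28   0.009]
top yellow_tray 0.79 [0.444 0.245 0.003]
top lancet_carton_center 0.94 [ 0.588 -0.308  0.043]
top lancet_carton_center 0.7 [0.442 0.245 0.006]
top cover_slips_center 0.75 [0.428 0.    0.03 ]
top specimen_jar_center 0.73 [0.599 0.183 0.072]
top specimen_jar_center 0.49 [ 0.445 -0.089  0.072]
top label_block_center 0.63 [ 0.595 -0.153  0.066]
top label_block_center 0.57 [0.601 0.183 0.071]
top label_block_center 0.23 [ 0.543 -0.448  0.07 ]
top marker_center 0.47 [0.61  0.337 0.014]
top orange_cup_center 0.59 [ 0.544 -0.448  0.07 ]
side {'vfov': 54.73471684024472, 'cx': 318.9980794262295, 'cy': 200.3582739114281, 'R': array([[ 0.97971062, -0.20018813, -0.0095819 ],
       [-0.09607076, -0.42713193, -0.89907103],
       [ 0.17589061,  0.88174998, -0.43769791]]), 't': array([-0.51538385,  0.07362364,  1.08958882])}
side blue_tray 0.8 [ 0.436 -0.296  0.001]
side blue_tray 0.43 [0.445 0.239 0.001]
side blue_tray 0.29 [ 0.574 -0.336  0.037]
side yellow_tray 0.85 [0.442 0.242 0.004]
side lancet_carton_center 0.75 [ 0.574 -0.334  0.039]
side cover_slips_center 0.45 [ 0.412 -0.02   0.034]
side specimen_jar_center 0.63 [0.59  0.17  0.064]
side specimen_jar_center 0.62 [ 0.438 -0.114  0.049]
side label_block_center 0.8 [ 0.592 -0.17   0.039]
side marker_center 0.55 [0.591 0.17  0.061]
side orange_cup_center 0.93 [ 0.543 -0.471  0.063]
```

Run:
```python
import cv2
for c in('top','side'):
    im=cv2.imread(f'pics/{c}0.png'); cv2.imwrite(f'pics/{c}0b.png',cv2.resize(im,(800,500),interpolation=cv2.INTER_CUBIC))
```

```text
(no output)
```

View pics/top0b.png

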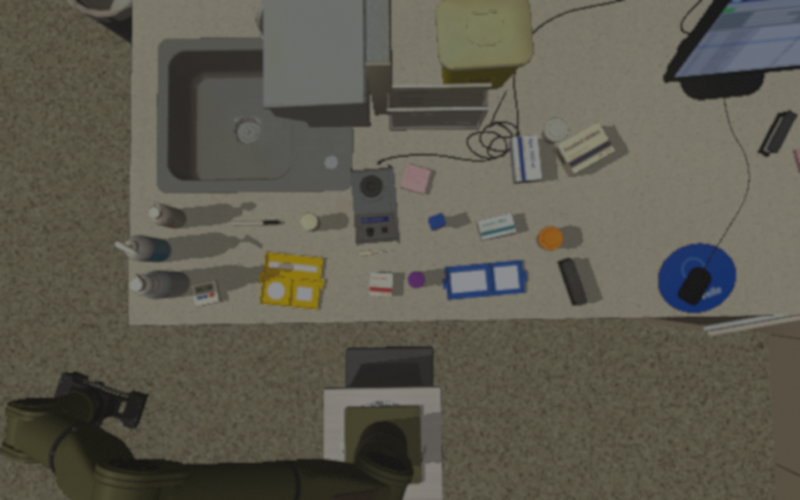

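View pics/side0b.png

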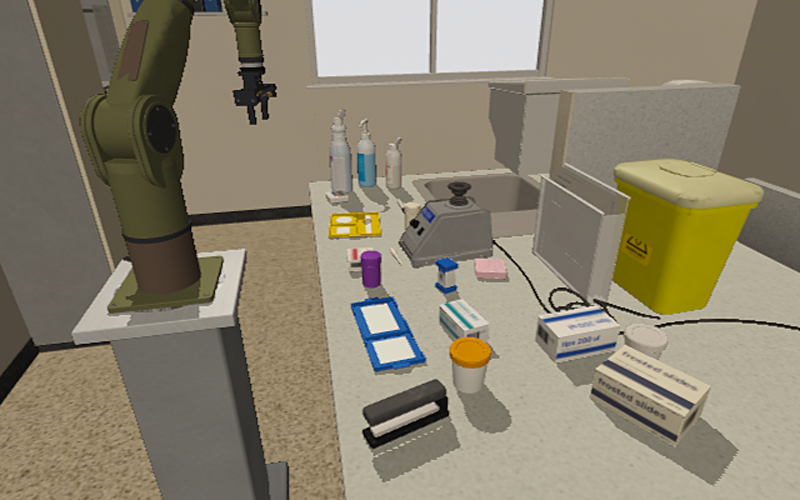

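The top view (800 px scale) shows the marker at (258,222), jar (309,222), label box (437,221), lancets (497,227), red and white carton (381,285), purple look-alike (417,280), yellow tray (292,280), blue tray (485,280) and cup (550,238). There is another small carton at (205,293). Next I'll measure yaws from the masks.

```bash
cat > h.py <<'E'
from plant import status,cams,r,finder
import cv2,numpy as np
def cam(c):
    p=cams.camera_params(c);return p,200/np.tan(np.radians(p['vfov']/2)),np.array(p['R']),np.array(p['t'])
def back(c,uv,z):
    p,f,R,t=cam(c);uv=np.atleast_2d(uv).astype(float)
    d=np.c_[(uv-[p['cx'],p['cy']])/f,np.ones(len(uv))]@R;o=-R.T@t
    return (o+d*((z-o[2])/d[:,2])[:,None])[:,:2]
def proj(c,X):
    p,f,R,t=cam(c);q=np.atleast_2d(X)@R.T+t;return q[:,:2]/q[:,2:]*f+[p['cx'],p['cy']]
def rect(c,mask,z):
    k=np.argwhere(mask)[:,::-1];w=back(c,k,z)*1000
    (x,y),(a,b),g=cv2.minAreaRect(w.astype(np.float32));return np.round([x,y,a,b,g],1),np.round(w.mean(0),1),len(k)
H=dict(blue_tray=.009,yellow_tray=.009,lancet_carton_center=.041,cover_slips_center=.03,specimen_jar_center=.073,label_block_center=.066,marker_center=.013,orange_cup_center=.07)
E
python3 - <<'E'
from h import *
im=cams.snapshot('top')
for n,z in H.items():
    for d in finder.regions_of('top',n)[:3]:print(n,round(d['score'],2),*rect('top',d['mask'],z))
b=im[140:262,95:455,::-1]
cv2.imwrite('pics/crop.png',cv2.resize(b,None,fx=2.2,fy=2.2,interpolation=cv2.INTER_CUBIC))
cv2.imwrite('pics/c1.png',np.vstack([cv2.resize(im[170:250,u:u+160,::-1],None,fx=4,fy=3.6,interpolation=cv2.INTER_CUBIC) for u in(140,280)]))
E
```

```text
blue_tray 0.83 [ 441.1 -279.3   98.1  230.6    4.8] [ 440.6 -281.6] 1768
yellow_tray 0.8 [445.4 248.5 179.7 150.   83.7] [446.1 247. ] 2118
lancet_carton_center 0.58 [ 583.4 -310.6   54.8  103.8   11. ] [ 583.  -310.5] 477
cover_slips_center 0.59 [434.2   2.   60.7  60.5  89.1] [432.6   1.5] 321
cover_slips_center 0.47 [ 584.2 -311.1   51.8  103.4   15.1] [ 584.3 -311.4] 445
specimen_jar_center 0.63 [601.  183.8  51.7  39.5  44.3] [601.7 183.7] 171
specimen_jar_center 0.63 [444.3 -95.   46.   42.6  89.1] [444.4 -94.6] 168
label_block_center 0.52 [ 441.2 -274.6   88.5  221.8    4.5] [ 441.2 -274.3] 1717
label_block_center 0.47 [ 596.5 -149.4   36.8   43.2   17.7] [ 596.7 -149.5] 134
marker_center 0.59 [606.  339.3  16.9 116.1   3.9] [607.2 331.2] 123
orange_cup_center 0.63 [ 549.5 -445.7   69.5   66.6   88.3] [ 546.7 -447. ] 367
```

View pics/c1.png

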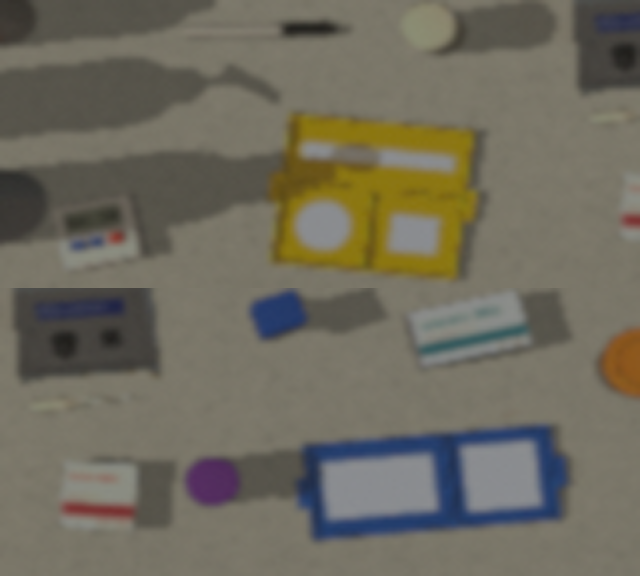

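The crop shows all the parts clearly. The carton at upper left is a timer, so the slips are the carton at (381,285). I'll refine the yaws by colour segmentation.

Run:
```python
from h import *
im=cams.snapshot('top');hsv=cv2.cvtColor(im,cv2.COLOR_RGB2HSV)
def seg(lo,hi,win,z,close=0):
    m=cv2.inRange(hsv,lo,hi);w=np.zeros_like(m);x0,y0,x1,y1=win;w[y0:y1,x0:x1]=m[y0:y1,x0:x1]
    n,l,s,_=cv2.connectedComponentsWithStats(w);k=1+s[1:,4].argmax();return rect('top',l==k,z)
print('yel',seg((15,150,60),(35,255,255),(200,195,265,250),.009))
print('blue',seg((105,120,40),(125,255,255),(350,205,425,245),.009))
print('label',seg((105,120,40),(125,255,255),(338,165,362,188),.066))
print('cup',seg((5,150,100),(17,255,255),(425,175,455,205),.07))
for n,win,z in(('lanc',(375,165,420,195),.041),('slip',(290,213,318,242),.03),('jar',(238,168,258,188),.073)):
    x0,y0,x1,y1=win;g=im[y0:y1,x0:x1].max(2)
    th,_=cv2.threshold(g,0,255,cv2.THRESH_OTSU);print(n,th,np.median(g))
    for T in(150,165,180):
        mm=(im.max(2)>T).astype(np.uint8)*255
        if n=='lanc':mm|=cv2.inRange(hsv,(75,80,30),(100,255,255))
        if n=='slip':mm|=cv2.inRange(hsv,(170,90,30),(180,255,255))|cv2.inRange(hsv,(0,90,30),(8,255,255))
        w=np.zeros_like(mm);w[y0:y1,x0:x1]=mm[y0:y1,x0:x1];_,l,s,_=cv2.connectedComponentsWithStats(w)
        if len(s)>1:print(n,T,rect('top',l==1+s[1:,4].argmax(),z))
m=(im.max(2)<70);w=np.zeros(m.shape,bool);w[172:182,205:235]=m[172:182,205:235];print('cap',rect('top',w,.013))
```

```text
yel (array([447.9, 245. , 173.5, 139.2,  83.1]), array([449.3, 243.6]), 1321)
blue (array([ 441.9, -282.8,   84.9,  224.8,    4.3]), array([ 441.7, -284.3]), 602)
label (array([ 597.8, -151.7,   29.5,   35.8,   17.6]), array([ 597.9, -151.5]), 95)
cup (array([ 547.8, -450.6,   59.8,   56.4,   89.1]), array([ 548.3, -450.6]), 270)
lanc 110.0 122.0
lanc 150 (array([ 574. , -316.8,    4.4,   83.6,   12.5]), array([ 573.8, -315.8]), 35)
lanc 165 (array([ 574. , -316.8,    4.4,   83.6,   12.5]), array([ 573.8, -315.8]), 35)
lanc 180 (array([ 574. , -316.8,    4.4,   83.6,   12.5]), array([ 573.8, -315.8]), 35)
slip 110.0 122.0
slip 150 (array([419. ,   0.6,  57.3,  10.1,  89.1]), array([4.194e+02, 3.000e-01]), 55)
slip 165 (array([419. ,   0.6,  57.3,  10.1,  89.1]), array([4.194e+02, 3.000e-01]), 55)
slip 180 (array([419. ,   0.6,  57.3,  10.1,  89.1]), array([4.194e+02, 3.000e-01]), 55)
jar 104.0 123.0
cap (array([608.8, 298.5,   9.9,  41.1,   5.5]), array([608., 299.]), 33)
```

Call:
{"op": "play_rows", "data": {
  "rows": [
    [100,0,0,0,0,0,9.7],
    [100,0,0,0,0,0,9.7],
    [100,0,0,0,0,0,9.7],
    [100,0,0,0,0,0,9.7],
    [100,0,0,0,0,0,9.7],
    [100,0,0,0,0,0,9.7],
    [100,0,0,0,0,0,9.8]
  ],
  "grip_force": 15
}}

```text
clock: 2.28
tool_pos: [0.1934, 0.5943, 0.4048]
eef_rot: [0.684, 0.729, 0.0, -0.0]
contact_force: [0.2, 0.2, -0.8]
opening: 1.001
finger_force: 0.0
```

Call:
{"op": "play_rows", "data": {
  "rows": [
    [100,-0.045,0.035,0,0,0,0],
    [100,-0.045,0.035,0,0,0,0],
    [100,-0.045,0.035,0,0,0,0],
    [100,-0.045,0.035,0,0,0,0],
    [100,-0.045,0.035,0,0,0,0],
    [100,-0.045,0.035,0,0,0,0]
  ]
}}

```text
clock: 3.02
tool_pos: [0.4227, 0.3382, 0.4049]
eef_rot: [0.682, 0.731, 0.0, -0.0]
contact_force: [0.7, 0.7, 0.1]
opening: 0.999
finger_force: 0.0
```

Call:
{"op": "play_rows", "data": {
  "rows": [
    [100,-0.002,0.037,0.01,0,0,0],
    [100,-0.002,0.037,0.02,0,0,0],
    [100,-0.002,0.037,0.02,0,0,0],
    [100,-0.002,0.037,0.02,0,0,0],
    [100,-0.002,0.037,0.02,0,0,0],
    [100,0,0,0,0,0,0],
    [100,0,0,0,0,0,0]
  ]
}}

```text
clock: 3.9
tool_pos: [0.6062, 0.3426, 0.3148]
eef_rot: [0.682, 0.731, -0.0, -0.001]
contact_force: [0.0, -0.3, 0.7]
opening: 0.998
finger_force: 0.0
```

```bash
cat >> h.py <<'E'
from scipy.spatial.transform import Rotation as Ro
def to(x,y,z,al):
    """deltas in tool axes (after the turn) to bring TCP to world mm pose with yaw al"""
    s=status.get_state();R=Ro.from_quat(s['eef_rot']).as_matrix();a=np.degrees(np.arctan2(R[1,1],R[0,1]))
    d=np.array([x,y,z])-np.array(s['tool_pos'])*1000;A=np.radians(al)
    c,sn=np.cos(A),np.sin(A)
    print('t',round(s['clock'],2),'pos',np.round(np.array(s['tool_pos'])*1000,1),'al',round(a,2),'tilt',np.round(R[:2,2],3),'q7',round(s['q'][6],2))
    print(' turn',round(a-al,1),'shift mm',np.round([-sn*d[0]+c*d[1],c*d[0]+sn*d[1],-d[2]],1))
E
python3 -c "
from h import *
to(607,341,168,4)"
```

```text
t 3.9 pos [606.2 342.6 314.8] al 3.99 tilt [-0.001  0.   ] q7 -0.45
 turn -0.0 shift mm [ -1.7   0.6 146.8]
```

Call:
{"op": "play_rows", "data": {
  "rows": [
    [70,-0.001,0,0.04,0,0,0],
    [60,0,0,0.04,0,0,0],
    [60,0,0,0.035,0,0,0],
    [60,0,0,0.02,0,0,0],
    [60,0,0,0.011,0,0,0],
    [60,0,0,0,0,0,0],
    [0,0,0,0,0,0,0],
    [0,0,0,0,0,0,0]
  ]
}}

```text
clock: 4.9
tool_pos: [0.6075, 0.3415, 0.1699]
eef_rot: [0.682, 0.731, 0.001, 0.0]
contact_force: [1.0, -0.6, -0.6]
opening: 0.395
finger_force: 0.0
```

Call:
{"op": "play_rows", "data": {
  "rows": [
    [0,0,0,0,0,0,0],
    [0,0,0,0,0,0,0],
    [0,0,0,0,0,0,0],
    [0,0,0,0,0,0,0],
    [0,0,0,-0.02,0,0,0],
    [0,0,0,-0.04,0,0,0],
    [0,0,0,-0.06,0,0,0],
    [0,0,0,0,0,0,0]
  ]
}}

```text
clock: 5.9
tool_pos: [0.6092, 0.3422, 0.2958]
eef_rot: [0.682, 0.731, 0.006, 0.002]
contact_force: [-0.3, 0.1, 0.1]
opening: 0.148
finger_force: 14.8
```

```bash
python3 -c "
from h import *
to(484,242,171,-6.5)
im=cams.snapshot('side')
cv2.imwrite('pics/m1.png',cv2.resize(im[100:240,180:480,::-1],None,fx=2.6,fy=2.6))"
```

```text
t 5.9 pos [609.2 342.2 295.8] al 3.94 tilt [0.011 0.006] q7 -0.44
 turn 10.4 shift mm [-113.7 -113.1  124.8]
```

View pics/m1.png

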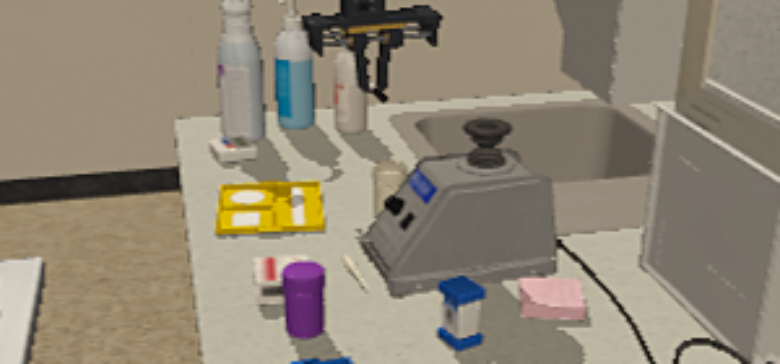

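The pen is in the jaws: its cap shows below the fingers at (380,97), and the opening is 13 mm.

Call:
{"op": "play_rows", "data": {
  "rows": [
    [0,0,0,0,0,0,5.2],
    [0,0,0,0,0,0,5.2],
    [0,-0.028,-0.028,0.01,0,0,0],
    [0,-0.028,-0.028,0.01,0,0,0],
    [0,-0.028,-0.028,0.01,0,0,0],
    [0,-0.028,-0.028,0.01,0,0,0],
    [0,0,0,0,0,0,0],
    [0,0,0,0,0,0,0]
  ]
}}

```text
clock: 6.95
tool_pos: [0.4836, 0.243, 0.2486]
eef_rot: [0.746, 0.666, 0.0, -0.0]
contact_force: [0.7, -0.1, -0.2]
opening: 0.148
finger_force: 14.8
```

```bash
python3 -c "
from h import *
to(484,242,172,-6.5)
im=cams.snapshot('top')
cv2.imwrite('pics/m2.png',cv2.resize(im[150:260,160:320,::-1],None,fx=4.5,fy=4.5,interpolation=cv2.INTER_CUBIC))"
```

```text
t 6.95 pos [483.6 243.  248.6] al -6.43 tilt [0.001 0.001] q7 -0.52
 turn 0.1 shift mm [-1.   0.5 76.6]
```

View pics/m2.png

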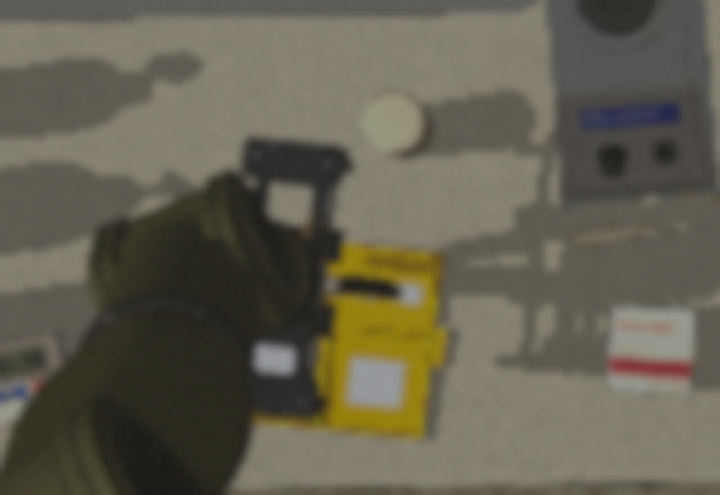

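The cap end shows at crop (397,291), which is px (248.2,214.7).

```bash
python3 -c "
from h import *
e=back('top',[248.2,214.7],.085)[0]*1000;print(e)
A=np.radians(-6.5);d=e-[446,246];print(d@[np.cos(A),np.sin(A)],d@[-np.sin(A),np.cos(A)])
for c in[(330,250),(440,255),(430,437)]:print(back('top',[160+c[0]/4.5,150+c[1]/4.5],.009)*1000)"
```

```text
[477.12206174 181.04004235]
38.27568061067434 -61.01926826014237
[[511.02197403 243.63937817]]
[[505.95141443 160.11869116]]
[[368.37366467 168.55586073]]
```

Call:
{"op": "play_rows", "data": {
  "rows": [
    [0,-0.004,0,0.03,0,0,0],
    [0,0,0,0.026,0,0,0],
    [0,0,0,0.015,0,0,0],
    [0,0,0,0.005,0,0,0],
    [0,0,0,0,0,0,0],
    [0,0,0,0,0,0,0]
  ]
}}

```text
clock: 7.75
tool_pos: [0.483, 0.2388, 0.1734]
eef_rot: [0.746, 0.666, 0.001, 0.0]
contact_force: [-1.1, -0.0, -0.1]
opening: 0.151
finger_force: 14.9
```

Call:
{"op": "play_rows", "data": {
  "rows": [
    [30,0,0,0,0,0,0],
    [30,0,0,0,0,0,0],
    [30,0,0,0,0,0,0],
    [30,0,0,-0.04,0,0,0],
    [60,0,0,-0.05,0,0,0],
    [60,0,0,-0.05,0,0,0],
    [100,0,0,0,0,0,0],
    [100,0,0,0,0,0,0]
  ]
}}

```text
clock: 8.75
tool_pos: [0.4823, 0.2385, 0.3124]
eef_rot: [0.746, 0.666, -0.0, -0.0]
contact_force: [1.3, -0.1, -0.8]
opening: 0.728
finger_force: 0.0
```

```bash
python3 -c "
from h import *
to(601,184,209,0)"
```

```text
t 8.75 pos [482.3 238.5 312.4] al -6.43 tilt [-0.001 -0.   ] q7 -0.52
 turn -6.4 shift mm [-54.5 118.7 103.4]
```

Call:
{"op": "play_rows", "data": {
  "rows": [
    [100,0,0,0,0,0,-6.4],
    [100,-0.018,0.04,0,0,0,0],
    [100,-0.018,0.04,0,0,0,0],
    [100,-0.018,0.038,0,0,0,0],
    [100,0,0,0.03,0,0,0],
    [100,0,0,0.035,0,0,0],
    [100,0,0,0.03,0,0,0],
    [100,0,0,0.008,0,0,0]
  ]
}}

```text
clock: 9.75
tool_pos: [0.599, 0.184, 0.206]
eef_rot: [0.707, 0.707, -0.003, -0.002]
contact_force: [0.1, 0.6, -0.5]
opening: 1.001
finger_force: 0.0
```

Call:
{"op": "play_rows", "data": {
  "rows": [
    [100,0,0,0,0,0,0],
    [20,0,0,0,0,0,0],
    [20,0,0,0,0,0,0],
    [20,0,0,0,0,0,0],
    [20,0,0,0,0,0,0],
    [20,0,0,0,0,0,0],
    [20,0,0,0,0,0,0]
  ],
  "grip_force": 20
}}

```text
clock: 10.62
tool_pos: [0.6007, 0.1846, 0.21]
eef_rot: [0.707, 0.707, 0.0, 0.0]
contact_force: [-1.1, -0.6, 2.4]
opening: 0.516
finger_force: 20.0
```

Call:
{"op": "play_rows", "data": {
  "rows": [
    [20,0,0,-0.01,0,0,0],
    [20,0,0,-0.04,0,0,0],
    [20,0,0,-0.05,0,0,0],
    [20,0,0,-0.04,0,0,0],
    [20,0,0,0,0,0,0],
    [20,0,0,0,0,0,0]
  ]
}}

```text
clock: 11.38
tool_pos: [0.6001, 0.1844, 0.3491]
eef_rot: [0.707, 0.707, -0.001, -0.0]
contact_force: [-0.6, -0.4, -1.0]
opening: 0.521
finger_force: 20.0
```

```bash
python3 -c "
from h import *
to(418.6,288,213,-6.5)
im=cams.snapshot('side')
for d in finder.spot_in('side','specimen_jar_center'):
  p,f,R,t=cam('side');print(d['score'],R.T@(np.array(d['at'])-t))
a=cams.snapshot('top');A=cv2.resize(im[80:240,200:360,::-1],(480,480));B=cv2.resize(a[150:260,190:270,::-1],(320,440))
cv2.imwrite('pics/j1.png',np.hstack([A,cv2.copyMakeBorder(B,0,40,0,0,0)]))"
```

```text
t 11.38 pos [600.1 184.4 349.1] al -0.03 tilt [-0.002 -0.   ] q7 -0.32
 turn 6.5 shift mm [  82.4 -192.   136.1]
0.84 [0.59647645 0.16858594 0.18175567]
0.59 [ 0.43796786 -0.11479943  0.05003191]
```

View pics/j1.png

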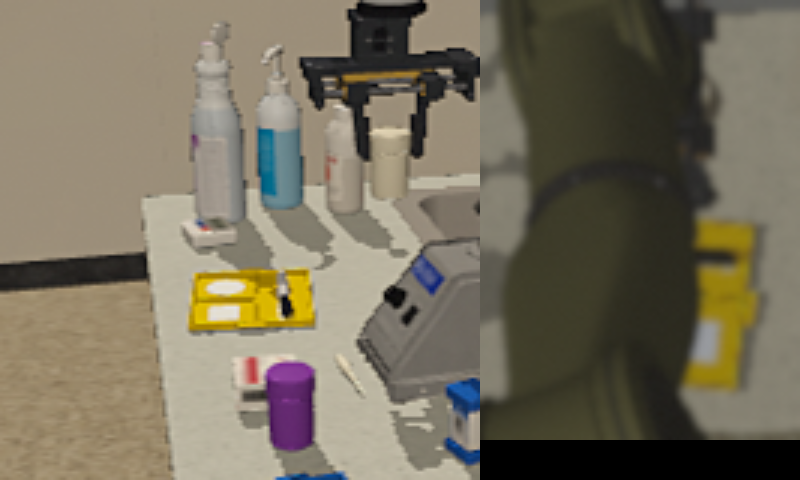

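The jar is held upright, and the marker lies in its bay.

Call:
{"op": "play_rows", "data": {
  "rows": [
    [20,0,0,0,0,0,6.5],
    [20,0.02,-0.04,0,0,0,0],
    [20,0.02,-0.045,0,0,0,0],
    [20,0.02,-0.045,0,0,0,0],
    [20,0.0125,-0.04,0,0,0,0],
    [20,0.01,-0.022,0,0,0,0],
    [20,0,0,0,0,0,0],
    [20,0,0,0,0,0,0]
  ]
}}

```text
clock: 12.52
tool_pos: [0.4203, 0.2877, 0.3494]
eef_rot: [0.747, 0.665, 0.0, 0.0]
contact_force: [0.5, 0.3, -1.2]
opening: 0.518
finger_force: 20.0
```

```bash
python3 -c "
from h import *
to(418.6,288,213.5,-6.5)"
```

```text
t 12.53 pos [420.3 287.7 349.4] al -6.61 tilt [ 0.001 -0.001] q7 -0.67
 turn -0.1 shift mm [ 1.000e-01 -1.700e+00  1.359e+02]
```

Call:
{"op": "play_rows", "data": {
  "rows": [
    [20,0,-0.002,0.04,0,0,0],
    [20,0,0,0.04,0,0,0],
    [20,0,0,0.03,0,0,0],
    [20,0,0,0.015,0,0,0],
    [20,0,0,0.007,0,0,0],
    [20,0,0,0.004,0,0,0],
    [20,0,0,0,0,0,0],
    [20,0,0,0,0,0,0]
  ]
}}

```text
clock: 13.52
tool_pos: [0.4175, 0.2887, 0.2144]
eef_rot: [0.746, 0.666, 0.001, 0.0]
contact_force: [0.0, 1.0, -1.5]
opening: 0.515
finger_force: 20.0
```

Call:
{"op": "play_rows", "data": {
  "rows": [
    [60,0,0,0,0,0,0],
    [70,0,0,0,0,0,0],
    [80,0,0,0,0,0,0],
    [90,0,0,-0.03,0,0,0],
    [100,0,0,-0.05,0,0,0],
    [100,0,0,-0.05,0,0,0],
    [100,0,0,0,0,0,0],
    [100,0,0,0,0,0,0]
  ]
}}

```text
clock: 14.52
tool_pos: [0.417, 0.2885, 0.3434]
eef_rot: [0.746, 0.666, -0.0, -0.0]
contact_force: [0.4, -0.3, -0.4]
opening: 1.001
finger_force: 0.0
```

```bash
python3 -c "
from h import *
to(427,1,174,-1)
im=cams.snapshot('side')
for n in ('specimen_jar_center','marker_center','cover_slips_center','lancet_carton_center'):
  for d in finder.regions_of('side',n)[:3]:
    v,u=np.nonzero(d['mask']);print(n,round(d['score'],2),u.min(),u.max(),v.min(),v.max())
X=lambda x,y,z:np.round(proj('side',np.array([x,y,z])),1)
print(X(.4186,.288,.003),X(.4186,.288,.076), 'slip corners',[X(.432+a,.001+b,z).tolist() for a in(-.031,.031) for b in(-.0315,.0315) for z in(0,.03)])
cv2.imwrite('pics/j2.png',cv2.resize(im[140:220,240:360,::-1],(780,520),interpolation=cv2.INTER_CUBIC))"
```

```text
t 14.53 pos [417.  288.5 343.4] al -6.52 tilt [-0. -0.] q7 -0.66
 turn -5.5 shift mm [-287.2   15.1  169.4]
specimen_jar_center 0.82 267 280 155 177
specimen_jar_center 0.66 288 305 200 230
cover_slips_center 0.47 277 296 198 216
lancet_carton_center 0.72 351 390 240 273
[[274.5 175.2]] [[273.3 156.3]] slip corners [[[279.3, 216.8]], [[278.7, 207.7]], [[277.1, 207.3]], [[276.5, 198.5]], [[300.2, 214.6]], [[299.9, 205.6]], [[297.0, 205.3]], [[296.7, 196.5]]]
```

View pics/j2.png

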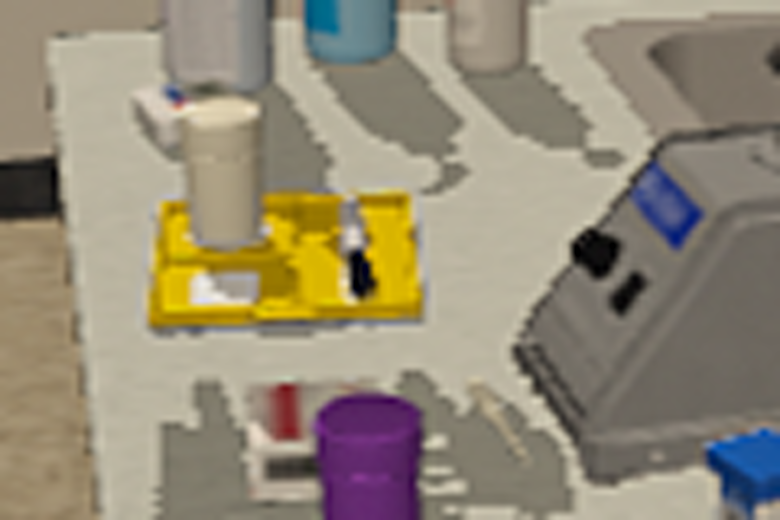

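Jar and marker sit well. The slips' corner at px (279,216.5) matches my estimate of (432,1).

Call:
{"op": "play_rows", "data": {
  "rows": [
    [100,0,0,0,0,0,-5.5],
    [100,-0.045,0.003,0,0,0,0],
    [100,-0.05,0.003,0,0,0,0],
    [100,-0.05,0.003,0,0,0,0],
    [100,-0.05,0.003,0,0,0,0],
    [100,-0.05,0.003,0,0,0,0],
    [100,-0.042,0,0,0,0,0],
    [100,0,0,0,0,0,0]
  ]
}}

```text
clock: 15.78
tool_pos: [0.4267, -0.0021, 0.3433]
eef_rot: [0.716, 0.698, -0.001, 0.0]
contact_force: [-0.4, -0.3, -0.2]
opening: 0.998
finger_force: 0.0
```

```bash
python3 -c "
from h import *
to(428,1,174,-1)"
```

```text
t 15.78 pos [426.7  -2.1 343.3] al -1.46 tilt [-0.002 -0.002] q7 -0.13
 turn -0.5 shift mm [  3.1   1.2 169.3]
```

Call:
{"op": "play_rows", "data": {
  "rows": [
    [100,0.002,0.001,0.04,0,0,0],
    [100,0,0,0.04,0,0,0],
    [100,0,0,0.04,0,0,0],
    [100,0,0,0.025,0,0,0],
    [100,0,0,0.015,0,0,0],
    [100,0,0,0.009,0,0,0],
    [100,0,0,0,0,0,0],
    [40,0,0,0,0,0,0]
  ]
}}

```text
clock: 16.77
tool_pos: [0.4427, 0.0039, 0.1907]
eef_rot: [0.713, 0.701, -0.008, -0.008]
contact_force: [-0.4, -0.4, -0.0]
opening: 0.908
finger_force: 0.0
```

Call:
{"op": "play_rows", "data": {
  "rows": [
    [40,0,0,0,0,0,0],
    [40,0,0,0,0,0,0],
    [40,0,0,0,0,0,0],
    [40,0,0,0,0,0,0],
    [40,0,0,-0.01,0,0,0],
    [40,0,0,-0.05,0,0,0],
    [40,0,0,-0.05,0,0,0],
    [40,0,0,-0.04,0,0,0]
  ]
}}

```text
clock: 17.77
tool_pos: [0.446, 0.003, 0.3425]
eef_rot: [0.714, 0.7, -0.008, -0.007]
contact_force: [0.2, -0.5, -1.5]
opening: 0.705
finger_force: 19.9
```

```bash
python3 -c "
from h import *
to(446,-341,178,4.5)"
```

```text
t 17.77 pos [446.    3.  342.5] al -1.07 tilt [-0.021  0.   ] q7 -0.77
 turn -5.6 shift mm [-342.9  -27.   164.5]
```

```bash
python3 -c "
from h import *
im=cams.snapshot('side');print(np.round(status.get_state()['q'],2))
cv2.imwrite('pics/s1.png',cv2.resize(im[60:220,200:400,::-1],(700,560),interpolation=cv2.INTER_CUBIC))"
```

```text
[ 0.25  0.62 -0.56  2.13  0.6   0.57 -0.77]
```

View pics/s1.png

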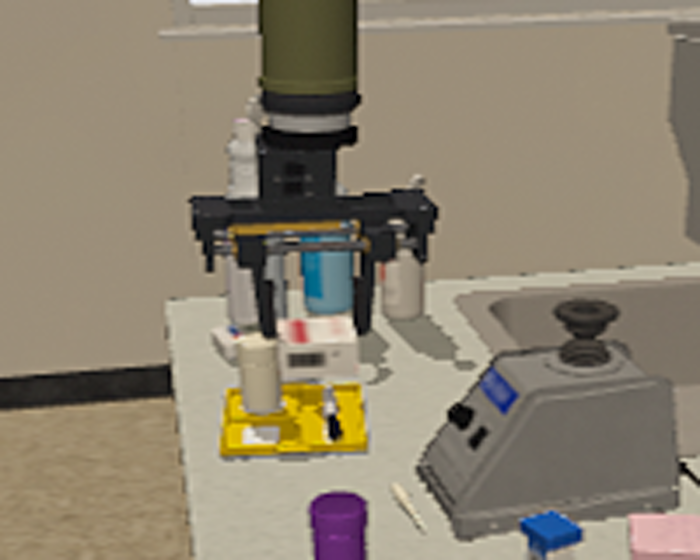

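The carton is held near its top and hangs roughly level. I'll move gently with more grip force.

Call:
{"op": "play_rows", "data": {
  "rows": [
    [40,0,0,0,0,0,-2.8],
    [40,-0.015,0,0,0,0,-2.8],
    [40,-0.03,-0.003,0,0,0,0],
    [40,-0.04,-0.003,0,0,0,0],
    [40,-0.04,-0.003,0,0,0,0],
    [40,-0.04,-0.003,0,0,0,0],
    [40,-0.04,-0.003,0,0,0,0],
    [40,-0.04,-0.003,0,0,0,0]
  ],
  "grip_force": 30
}}

```text
clock: 18.82
tool_pos: [0.4463, -0.2436, 0.3388]
eef_rot: [0.678, 0.735, -0.008, -0.009]
contact_force: [0.4, 0.0, -1.6]
opening: 0.703
finger_force: 29.8
```

Call:
{"op": "play_rows", "data": {
  "rows": [
    [40,-0.04,-0.003,0,0,0,0],
    [40,-0.03,-0.003,0,0,0,0],
    [40,-0.02,-0.003,0,0,0,0],
    [40,-0.008,0,0,0,0,0],
    [40,0,0,0,0,0,0],
    [40,0,0,0,0,0,0]
  ]
}}

```text
clock: 19.58
tool_pos: [0.446, -0.3395, 0.3405]
eef_rot: [0.677, 0.736, -0.007, -0.008]
contact_force: [0.7, -0.2, -0.4]
opening: 0.7
finger_force: 29.8
```

```bash
python3 -c "
from h import *
to(446,-341,196,4.5)
print(status.get_state()['opening'])
im=cams.snapshot('side');p,f,R,t=cam('side')
for n in('cover_slips_center','blue_tray'):
  for d in finder.spot_in('side',n)[:3]:print(n,round(d['score'],2),R.T@(np.array(d['at'])-t))
cv2.imwrite('pics/s2.png',cv2.resize(im[120:320,260:460,::-1],(600,600),interpolation=cv2.INTER_CUBIC))"
```

```text
t 19.57 pos [ 446.  -339.5  340.5] al 4.71 tilt [-0.023  0.001] q7 0.05
 turn 0.2 shift mm [ -1.5  -0.2 144.5]
0.6996339181461034
cover_slips_center 0.68 [ 0.44230799 -0.37103972  0.18031244]
blue_tray 0.67 [ 0.43506103 -0.29900802  0.00082626]
```

View pics/s2.png

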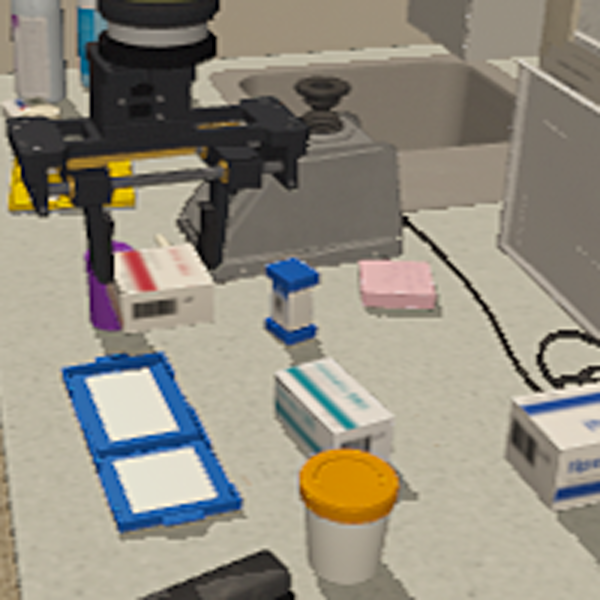

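Call:
{"op": "play_rows", "data": {
  "rows": [
    [40,-0.0015,0.003,0.04,0,0,0],
    [40,0,0,0.04,0,0,0],
    [40,0,0,0.035,0,0,0],
    [40,0,0,0.02,0,0,0],
    [40,0,0,0.009,0,0,0],
    [40,0,0,0,0,0,0],
    [40,0,0,0,0,0,0]
  ]
}}

```text
clock: 20.6
tool_pos: [0.4462, -0.3422, 0.1977]
eef_rot: [0.678, 0.735, -0.007, -0.007]
contact_force: [-0.0, -0.1, -0.7]
opening: 0.701
finger_force: 29.8
```

Call:
{"op": "play_rows", "data": {
  "rows": [
    [40,0,0,0.002,0,0,0],
    [40,0,0,0,0,0,0],
    [40,0,0,0,0,0,0]
  ]
}}

```text
clock: 20.98
tool_pos: [0.4457, -0.3422, 0.195]
eef_rot: [0.678, 0.735, -0.008, -0.008]
contact_force: [0.6, 0.1, -0.3]
opening: 0.699
finger_force: 29.8
```

Call:
{"op": "play_rows", "data": {
  "rows": [
    [40,0,0,0.002,0,0,0],
    [40,0,0,0,0,0,0],
    [40,0,0,0,0,0,0]
  ]
}}

```text
clock: 21.35
tool_pos: [0.4458, -0.342, 0.1939]
eef_rot: [0.678, 0.735, -0.008, -0.007]
contact_force: [-1.6, 0.0, 9.6]
opening: 0.701
finger_force: 29.9
```

Call:
{"op": "play_rows", "data": {
  "rows": [
    [75,0,0,0,0,0,0],
    [80,0,0,0,0,0,0],
    [85,0,0,0,0,0,0],
    [90,0,0,0,0,0,0],
    [100,0,0,-0.03,0,0,0],
    [100,0,0,-0.05,0,0,0],
    [100,0,0,-0.05,0,0,0],
    [100,0,0,0,0,0,0]
  ]
}}

```text
clock: 22.35
tool_pos: [0.4498, -0.3423, 0.3263]
eef_rot: [0.678, 0.735, -0.007, -0.004]
contact_force: [-0.2, 0.4, 0.2]
opening: 0.998
finger_force: 0.0
```

```bash
python3 -c "
from h import *
to(583,-311,182,12)
im=cams.snapshot('side');p,f,R,t=cam('side')
for n in('cover_slips_center',):
  for d in finder.spot_in('side',n)[:3]:print(n,round(d['score'],2),R.T@(np.array(d['at'])-t))
cv2.imwrite('pics/s3.png',cv2.resize(im[210:310,280:420,::-1],(770,550),interpolation=cv2.INTER_CUBIC))
X=lambda x,y,z:((proj('side',np.array([x,y,z])/1000)[0]-[280,210])*5.5).round().tolist()
A=np.radians(12);c,s=np.cos(A),np.sin(A)
print('lancet top corners in crop',[X(583+a*c-b*s,-311+a*s+b*c,41) for a,b in((-27,-47.5),(27,-47.5),(27,47.5),(-27,47.5))])
A=np.radians(4.5);c,s=np.cos(A),np.sin(A)
print('blue corners',[X(441+a*c-b*s,-281+a*s+b*c,9) for a,b in((-46,-107),(46,-107),(46,107),(-46,107))])"
```

```text
t 22.35 pos [ 449.8 -342.3  326.3] al 4.55 tilt [-0.015 -0.004] q7 0.03
 turn -7.4 shift mm [  2.9 136.8 144.3]
cover_slips_center 0.58 [ 0.43948793 -0.36844838  0.0361237 ]
lancet top corners in crop [[494.0, 290.0], [609.0, 258.0], [491.0, 148.0], [383.0, 175.0]]
blue corners [[105.0, 455.0], [333.0, 411.0], [188.0, 140.0], [-1.0, 170.0]]
```

View pics/s3.png

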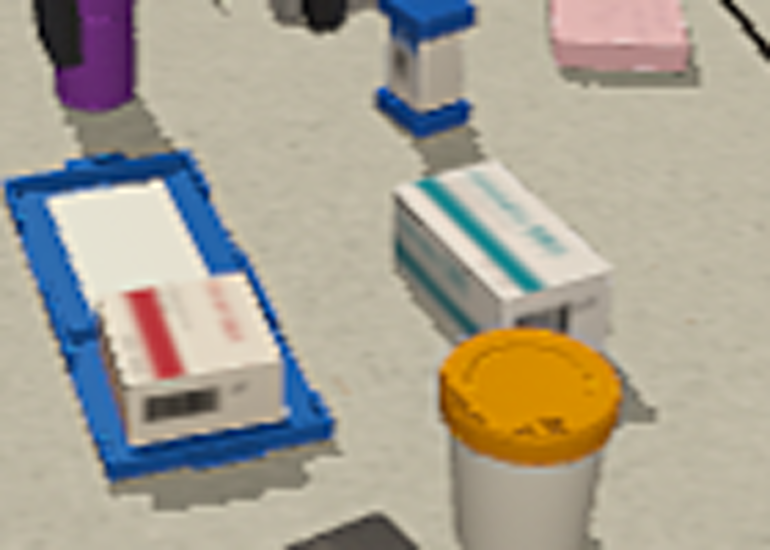

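Both blue tray and lancets are offset alike from the prediction by about 2 px, so the relative estimate holds. The slips sit in the square bay.

Call:
{"op": "play_rows", "data": {
  "rows": [
    [100,0,0.03,0,-0.8,0,-7.4],
    [100,0.001,0.04,0,0,0,0],
    [100,0.001,0.04,0,0,0,0],
    [100,0,0.025,0,0,0,0],
    [100,0,0,0,0,0,0],
    [100,0,0,0,0,0,0]
  ]
}}

```text
clock: 23.2
tool_pos: [0.5794, -0.3163, 0.3197]
eef_rot: [0.63, 0.777, -0.003, -0.005]
contact_force: [-0.0, 0.3, -0.6]
opening: 0.998
finger_force: 0.0
```

```bash
python3 -c "
from h import *
to(584,-312,180,12)
A=np.radians(4.5);c,s=np.cos(A),np.sin(A)
X=lambda x,y,z:((proj('side',np.array([x,y,z])/1000)[0]-[280,210])*5.5).round().tolist()
print('slip',[X(446+a*c-b*s,-341+a*s+b*c,z) for a,b,z in((-31,-31.5,3),(31,-31.5,3),(-31,-31.5,33),(31,-31.5,33),(31,31.5,33),(-31,31.5,33))])"
```

```text
t 23.2 pos [ 579.4 -316.3  319.7] al 11.96 tilt [-0.012  0.002] q7 0.11
 turn -0.0 shift mm [  3.3   5.4 139.7]
slip [[135.0, 435.0], [286.0, 406.0], [132.0, 373.0], [286.0, 345.0], [240.0, 257.0], [95.0, 282.0]]
```

Call:
{"op": "play_rows", "data": {
  "rows": [
    [100,0.003,0.005,0.03,-0.7,0,0],
    [100,0,0,0.04,0,0,0],
    [100,0,0,0.035,0,0,0],
    [100,0,0,0.02,0,0,0],
    [100,0,0,0.013,0,0,0],
    [100,0,0,0,0,0,0],
    [100,0,0,0,0,0,0],
    [30,0,0,0,0,0,0]
  ],
  "grip_force": 20
}}

```text
clock: 24.2
tool_pos: [0.5856, -0.3116, 0.1845]
eef_rot: [0.63, 0.777, 0.003, 0.001]
contact_force: [0.1, 0.4, 0.1]
opening: 0.907
finger_force: 0.0
```

Call:
{"op": "play_rows", "data": {
  "rows": [
    [30,0,0,0,0,0,0],
    [30,0,0,0,0,0,0],
    [30,0,0,0,0,0,0],
    [30,0,0,0,0,0,0],
    [30,0,0,0,0,0,0]
  ]
}}

```text
clock: 24.82
tool_pos: [0.5849, -0.3116, 0.1834]
eef_rot: [0.63, 0.777, 0.002, -0.0]
contact_force: [-2.9, 0.7, 2.1]
opening: 0.616
finger_force: 20.0
```

Call:
{"op": "play_rows", "data": {
  "rows": [
    [30,0,0,-0.01,0,0,0],
    [30,0,0,-0.04,0,0,0],
    [30,0,0,-0.05,0,0,0],
    [30,0,0,0,0,0,0],
    [30,0,0,0,0,0,0]
  ]
}}

```text
clock: 25.45
tool_pos: [0.5845, -0.3119, 0.2831]
eef_rot: [0.629, 0.777, 0.003, 0.0]
contact_force: [-0.0, -0.1, -0.7]
opening: 0.616
finger_force: 20.0
```

```bash
python3 -c "
from h import *
to(437.5,-237,184,4.5)
print(status.get_state()['opening'])
im=cams.snapshot('side');p,f,R,t=cam('side')
for d in finder.spot_in('side','lancet_carton_center')[:2]:print(round(d['score'],2),R.T@(np.array(d['at'])-t))
cv2.imwrite('pics/l1.png',cv2.resize(im[130:310,280:460,::-1],(600,600),interpolation=cv2.INTER_CUBIC))"
```

```text
t 25.45 pos [ 584.5 -311.9  283.1] al 11.98 tilt [0.003 0.004] q7 0.08
 turn 7.5 shift mm [  86.2 -140.7   99.1]
0.616364200518082
0.73 [ 0.58325964 -0.35321241  0.13053222]
```

View pics/l1.png

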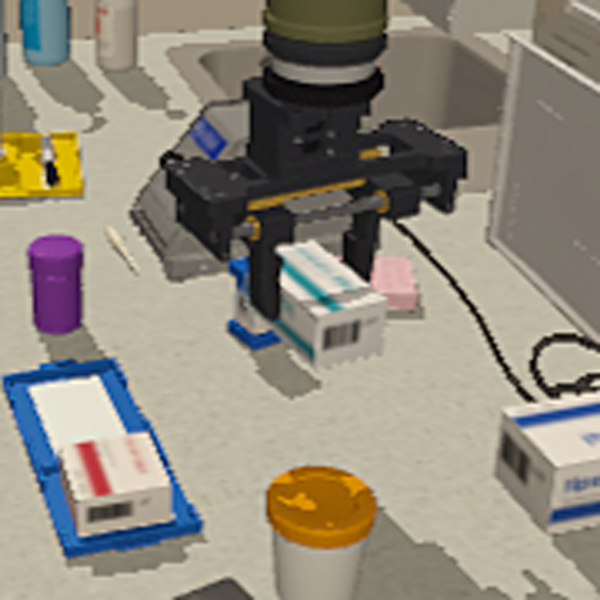

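Call:
{"op": "play_rows", "data": {
  "rows": [
    [30,0,0,0,0,0,7.5],
    [30,0.018,-0.03,0,0,0,0],
    [30,0.023,-0.038,0,0,0,0],
    [30,0.023,-0.038,0,0,0,0],
    [30,0.022,-0.035,0,0,0,0],
    [30,0,0,0,0,0,0],
    [30,0,0,0,0,0,0],
    [30,0,0,0,0,0,0]
  ]
}}

```text
clock: 26.55
tool_pos: [0.4385, -0.2376, 0.2827]
eef_rot: [0.679, 0.734, 0.003, 0.0]
contact_force: [0.1, 0.3, -0.7]
opening: 0.617
finger_force: 20.0
```

```bash
python3 -c "
from h import *
to(437.5,-237,187.5,4.5)"
```

```text
t 26.55 pos [ 438.5 -237.6  282.7] al 4.43 tilt [0.005 0.004] q7 -0.29
 turn -0.1 shift mm [ 0.6 -1.  95.2]
```

Call:
{"op": "play_rows", "data": {
  "rows": [
    [30,0,0,0.03,0,0,0],
    [30,0,0,0.03,0,0,0],
    [30,0,0,0.02,0,0,0],
    [30,0,0,0.01,0,0,0],
    [30,0,0,0.005,0,0,0],
    [30,0,0,0,0,0,0],
    [30,0,0,0,0,0,0]
  ]
}}

```text
clock: 27.42
tool_pos: [0.438, -0.2369, 0.1885]
eef_rot: [0.679, 0.734, 0.003, 0.0]
contact_force: [0.5, -0.0, -1.3]
opening: 0.618
finger_force: 20.0
```

```bash
python3 -c "
from h import *
to(437.5,-237,187,4.5)"
```

```text
t 27.43 pos [ 438.  -236.9  188.5] al 4.46 tilt [0.005 0.004] q7 -0.49
 turn -0.0 shift mm [-0.1 -0.5  1.5]
```

Call:
{"op": "play_rows", "data": {
  "rows": [
    [30,0,0,0.0015,0,0,0],
    [30,0,0,0,0,0,0],
    [70,0,0,0,0,0,0],
    [80,0,0,0,0,0,0],
    [90,0,0,0,0,0,0],
    [100,0,0,-0.03,0,0,0],
    [100,0,0,-0.05,0,0,0],
    [100,0,0,-0.05,0,0,0]
  ]
}}

```text
clock: 28.42
tool_pos: [0.437, -0.2372, 0.3178]
eef_rot: [0.679, 0.734, 0.003, -0.001]
contact_force: [0.0, 0.5, -0.8]
opening: 0.998
finger_force: 0.0
```

```bash
python3 -c "
from h import *
to(597,-151,203,17.6)
im=cams.snapshot('side')
cv2.imwrite('pics/l2.png',cv2.resize(im[190:310,280:430,::-1],(750,600),interpolation=cv2.INTER_CUBIC))"
```

```text
t 28.43 pos [ 437.  -237.2  317.8] al 4.48 tilt [0.003 0.005] q7 -0.23
 turn -13.1 shift mm [ 33.8 178.6 114.8]
```

View pics/l2.png

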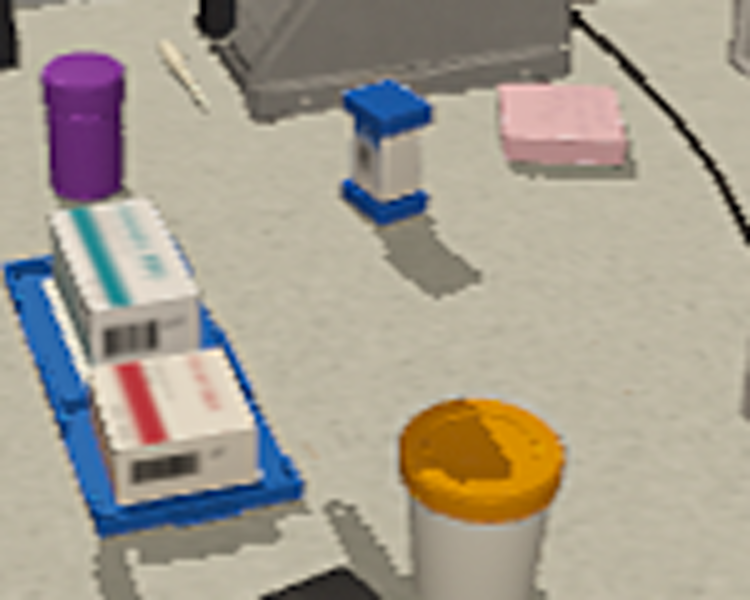

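Lancets lie in the long bay. Next is the label box.

Call:
{"op": "play_rows", "data": {
  "rows": [
    [100,0,0,0,0,0,-6.5],
    [100,0,0,0,0,0,-6.6],
    [100,0.008,0.045,0,0,0,0],
    [100,0.009,0.045,0,0,0,0],
    [100,0.009,0.045,0,0,0,0],
    [100,0.008,0.043,0,0,0,0],
    [100,0,0,0,0,0,0],
    [100,0,0,0,0,0,0]
  ]
}}

```text
clock: 29.48
tool_pos: [0.5959, -0.1517, 0.3169]
eef_rot: [0.591, 0.807, 0.002, -0.0]
contact_force: [-0.6, -0.1, 0.0]
opening: 1.002
finger_force: 0.0
```

```bash
python3 -c "
from h import *
to(597,-151,203,17.6)"
```

```text
t 29.48 pos [ 595.9 -151.7  316.9] al 17.56 tilt [0.002 0.003] q7 -0.12
 turn -0.0 shift mm [  0.3   1.3 113.9]
```

Call:
{"op": "play_rows", "data": {
  "rows": [
    [100,0,0.001,0.03,0,0,0],
    [100,0,0,0.04,0,0,0],
    [100,0,0,0.03,0,0,0],
    [100,0,0,0.014,0,0,0],
    [100,0,0,0,0,0,0],
    [100,0,0,0,0,0,0],
    [10,0,0,0,0,0,0],
    [10,0,0,0,0,0,0]
  ]
}}

```text
clock: 30.48
tool_pos: [0.5984, -0.1504, 0.2043]
eef_rot: [0.591, 0.807, 0.003, 0.001]
contact_force: [-0.5, -0.1, 1.0]
opening: 0.794
finger_force: 0.0
```

Call:
{"op": "play_rows", "data": {
  "rows": [
    [10,0,0,0,0,0,0],
    [10,0,0,0,0,0,0],
    [10,0,0,0,0,0,0],
    [10,0,0,0,0,0,0],
    [10,0,0,0,0,0,0]
  ]
}}

```text
clock: 31.1
tool_pos: [0.5981, -0.1503, 0.2035]
eef_rot: [0.591, 0.807, 0.003, 0.0]
contact_force: [0.6, -0.1, 0.1]
opening: 0.376
finger_force: 19.9
```

Call:
{"op": "play_rows", "data": {
  "rows": [
    [10,0,0,-0.01,0,0,0],
    [10,0,0,-0.03,0,0,0],
    [10,0,0,-0.05,0,0,0],
    [10,0,0,-0.05,0,0,0],
    [10,0,0,-0.05,0,0,0],
    [10,0,0,-0.05,0,0,0],
    [10,0,0,0,0,0,0],
    [10,0,0,0,0,0,0]
  ]
}}

```text
clock: 32.1
tool_pos: [0.5967, -0.1514, 0.4432]
eef_rot: [0.591, 0.807, 0.002, 0.0]
contact_force: [-1.1, -0.5, -1.0]
opening: 0.376
finger_force: 19.8
```

```bash
python3 -c "
from h import *
to(410,211,440,-6.5)
im=cams.snapshot('side')
cv2.imwrite('pics/b1.png',cv2.resize(im[50:240,280:440,::-1],(480,570),interpolation=cv2.INTER_CUBIC))"
```

```text
t 32.1 pos [ 596.7 -151.4  443.2] al 17.58 tilt [0.003 0.004] q7 -0.0
 turn 24.1 shift mm [ 339.  -226.5    3.2]
```

View pics/b1.png

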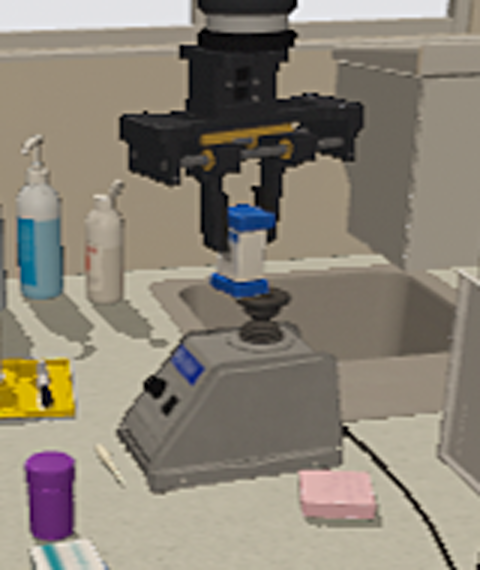

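The label box is held upright with its foot at z = 0.24, clear of the mixer.

Call:
{"op": "play_rows", "data": {
  "rows": [
    [10,0,0,0,0,0,8],
    [10,0,0,0,0,0,8],
    [10,0,0,0,0,0,8],
    [10,0.025,-0.015,0,0,0,0],
    [10,0.037,-0.025,0,0,0,0],
    [10,0.037,-0.025,0,0,0,0],
    [10,0.037,-0.025,0,0,0,0],
    [10,0.037,-0.025,0,0,0,0]
  ]
}}

```text
clock: 33.15
tool_pos: [0.5011, 0.0344, 0.4425]
eef_rot: [0.746, 0.666, 0.002, -0.001]
contact_force: [0.4, 0.8, -0.4]
opening: 0.378
finger_force: 19.8
```

Call:
{"op": "play_rows", "data": {
  "rows": [
    [10,0.037,-0.025,0,0,0,0],
    [10,0.037,-0.025,0,0,0,0],
    [10,0.037,-0.025,0,0,0,0],
    [10,0.035,-0.025,0,0,0,0],
    [10,0.02,-0.012,0,0,0,0],
    [10,0,0,0,0,0,0],
    [10,0,0,0,0,0,0]
  ]
}}

```text
clock: 34.02
tool_pos: [0.41, 0.2098, 0.4434]
eef_rot: [0.746, 0.666, 0.002, -0.0]
contact_force: [0.6, -0.3, -0.1]
opening: 0.374
finger_force: 19.9
```

```bash
python3 -c "
from h import *
to(410,211,207,-6.5)"
```

```text
t 34.02 pos [410.  209.8 443.4] al -6.5 tilt [0.002 0.002] q7 -1.15
 turn -0.0 shift mm [ 1.200e+00 -1.000e-01  2.364e+02]
```

Call:
{"op": "play_rows", "data": {
  "rows": [
    [10,0.001,0,0.03,0,0,0],
    [10,0,0,0.05,0,0,0],
    [10,0,0,0.05,0,0,0],
    [10,0,0,0.04,0,0,0],
    [10,0,0,0.02,0,0,0],
    [10,0,0,0,0,0,0],
    [10,0,0,0,0,0,0]
  ]
}}

```text
clock: 34.9
tool_pos: [0.411, 0.2122, 0.2547]
eef_rot: [0.746, 0.666, 0.003, -0.0]
contact_force: [0.0, 0.3, -0.3]
opening: 0.375
finger_force: 19.9
```

```bash
python3 -c "
from h import *
to(410,211,207,-6.5);print(np.round(status.get_state()['q'],2))"
```

```text
t 34.9 pos [411.  212.2 254.7] al -6.51 tilt [0.004 0.004] q7 -1.51
 turn -0.0 shift mm [-1.3 -0.8 47.7]
[-0.37  0.78 -0.33  2.16  0.81  0.31 -1.51]
```

Call:
{"op": "play_rows", "data": {
  "rows": [
    [10,-0.001,0,0.015,0,0,0],
    [10,0,0,0.015,0,0,0],
    [10,0,0,0.008,0,0,0],
    [10,0,0,0.006,0,0,0],
    [10,0,0,0,0,0,0],
    [10,0,0,0,0,0,0]
  ]
}}

```text
clock: 35.65
tool_pos: [0.4106, 0.212, 0.2106]
eef_rot: [0.746, 0.666, 0.003, -0.0]
contact_force: [0.1, -0.5, -0.5]
opening: 0.378
finger_force: 19.8
```

```bash
python3 -c "
from h import *
to(410,211,207,-6.5);print(np.round(status.get_state()['q'],2))"
```

```text
t 35.65 pos [410.6 212.  210.6] al -6.43 tilt [0.004 0.004] q7 -1.6
 turn 0.1 shift mm [-1.  -0.5  3.6]
[-0.47  0.86 -0.17  2.18  0.91  0.16 -1.6 ]
```

Call:
{"op": "play_rows", "data": {
  "rows": [
    [10,0,0,0.0025,0,0,0],
    [10,0,0,0,0,0,0],
    [10,0,0,0,0,0,0]
  ]
}}

```text
clock: 36.02
tool_pos: [0.4105, 0.2119, 0.2078]
eef_rot: [0.746, 0.666, 0.003, -0.0]
contact_force: [-0.5, -0.3, -0.8]
opening: 0.375
finger_force: 19.8
```

```bash
python3 -c "
from h import *
to(410,211,207,-6.5)"
```

```text
t 36.02 pos [410.5 211.9 207.8] al -6.43 tilt [0.004 0.004] q7 -1.6
 turn 0.1 shift mm [-1.  -0.4  0.8]
```

Call:
{"op": "play_rows", "data": {
  "rows": [
    [10,0,0,0.001,0,0,0],
    [10,0,0,0,0,0,0],
    [45,0,0,0,0,0,0],
    [60,0,0,0,0,0,0],
    [70,0,0,0,0,0,0],
    [80,0,0,0,0,0,0],
    [80,0,0,-0.02,0,0,0],
    [80,0,0,-0.04,0,0,0]
  ]
}}

```text
clock: 37.02
tool_pos: [0.4098, 0.2117, 0.2665]
eef_rot: [0.745, 0.667, 0.001, -0.0]
contact_force: [0.7, 0.0, -0.4]
opening: 0.798
finger_force: 0.0
```

Call:
{"op": "play_rows", "data": {
  "rows": [
    [80,0,0,-0.05,0,0,0],
    [80,0,0,-0.05,0,0,0],
    [80,0,0,-0.04,0,0,0],
    [80,-0.05,0.0,0,0,0,0],
    [80,-0.05,0,0,0,0,0],
    [80,-0.05,0,0,0,0,0],
    [80,0,0,0,0,0,0],
    [80,0,0,0,0,0,0]
  ]
}}

```text
clock: 38.02
tool_pos: [0.3931, 0.0625, 0.4063]
eef_rot: [0.746, 0.666, 0.003, -0.0]
contact_force: [-0.1, 0.8, -0.6]
opening: 0.803
finger_force: 0.0
```

```bash
python3 -c "
from h import *
to(410,211,207,-6.5)
im=cams.snapshot('side');a=cams.snapshot('top')
A=cv2.resize(im[140:230,240:340,::-1],(400,360),interpolation=cv2.INTER_CUBIC);B=cv2.resize(a[180:260,195:285,::-1],(400,360),interpolation=cv2.INTER_CUBIC)
C=cv2.resize(a[190:250,345:435,::-1],(360,240),interpolation=cv2.INTER_CUBIC)
cv2.imwrite('pics/f.png',np.vstack([np.hstack([A,B]),cv2.copyMakeBorder(C,0,0,0,440,0)]))
q=lambda n,z:[(round(d['score'],2),)+rect('top',d['mask'],z) for d in finder.regions_of('top',n)[:3]]
for n,z in H.items(): print(n,*q(n,z+(.003 if 'center' in n and 'cup' not in n else 0)),sep='\n  ')"
```

```text
t 38.02 pos [393.1  62.5 406.3] al -6.43 tilt [0.005 0.005] q7 -0.98
 turn 0.1 shift mm [149.4  -0.  199.3]
blue_tray
  (0.77, array([ 441. , -282. ,   91.8,  230.6,    4.6]), array([ 439.2, -274.8]), 869)
yellow_tray
  (0.82, array([447.3, 247.2, 169.3, 143.9,  83.4]), array([456. , 247.6]), 1403)
lancet_carton_center
  (0.85, array([ 440.6, -237.6,   97.1,   53.4,   89.1]), array([ 440. , -237.6]), 473)
cover_slips_center
  (0.85, array([ 444.3, -341.5,   61.8,   65.9,    3.2]), array([ 444.3, -341.6]), 363)
specimen_jar_center
  (0.7, array([444.3, -93.3,  42.6,  42.5,  89.1]), array([444.7, -93.2]), 156)
  (0.52, array([419.2, 284.7,  52.3,  39.1,  89.1]), array([419.6, 286.7]), 173)
  (0.45, array([ 441.1, -273.2,   88.9,  220.7,    4. ]), array([ 442.2, -262.7]), 778)
label_block_center
marker_center
orange_cup_center
  (0.6, array([ 547.9, -447.3,   66.2,   63.2,   88.3]), array([ 547.3, -447.8]), 328)
```

View pics/f.png

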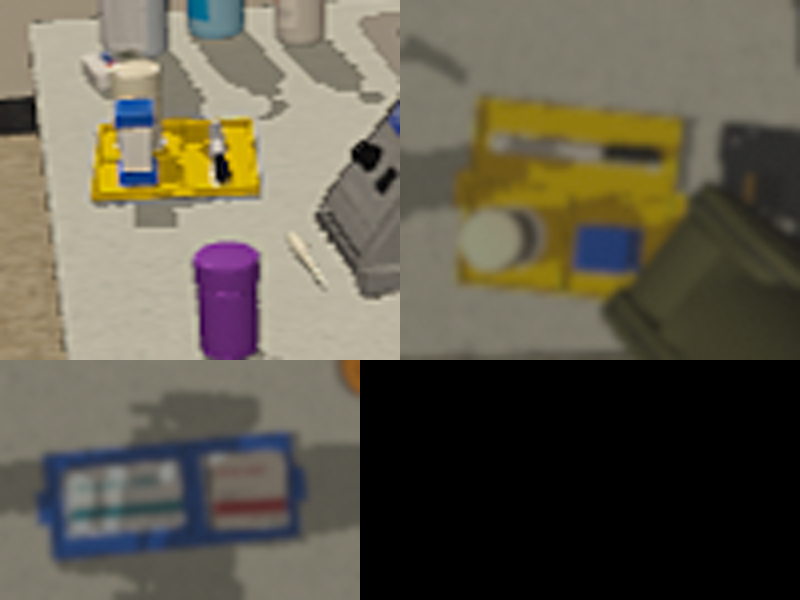

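All five parts are in their bays: jar at tile (495,238), label box at (607,248), pen spanning 493–663, and both cartons in the blue tray. The cup has not moved.

```bash
python3 -c "
from h import *
print(r.finish_job())"
```

```text
the job is handed in; nothing more can be done
None
```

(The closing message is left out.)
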